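# Centre the pot on the table-top hob and click its dial to simmer

### The arm

A 6-joint arm with a two-finger parallel gripper is mounted at the origin on a cart in front of the work surface, level with it; the furniture and walls round the work are solid. World frame = base frame: x ahead of the robot, y to its left, z up, the work surface at z = 0. Lengths are in m, angles in rad, forces in N, time in s.
With the tool pointing down it reaches from about 0.375 to 0.925 m from the base axis. Payload 5.7 kg.
Tool frame: the origin (TCP) lies at the very end of the fingers, on their centre line; the grasp point (between the pads) lies 19 mm behind it; z points along the fingers, y is the line along which they close (so a half turn about z gives the same grasp; the last joint's range is limited). The gripper opens to 88 mm and grips with 3 to 60 N. Pads are 20 mm wide; open, the fingers measure 115 mm over their backs; the gripper's body (75 mm by 178 mm) begins 61 mm behind the grasp point.
Start: joints at [1.161, 0.359, 1.51, -0, 1.272, -0.115], TCP at [0.174, 0.574, 0.223] pointing down, gripper open.
Joint ranges: [-2.97, 2.97], [-1.01, 2.36], [0.21, 2.38], [-0.96, 4.11], [0.2, 2.71], [-2.98, 2.98]. Speed limits (rad/s): [2.39, 2.39, 3.14, 3.14, 3.14, 3.14].

### API

Orientations are given as [roll, pitch, yaw] about the fixed x, y, z axes, in that order (R = Rz(yaw) Ry(pitch) Rx(roll)).
In Python, from cell import telemetry, snapshot, order gives the robot as it stands.
- The arm moves only by the tool jog_arm, never from a script. Its arguments are lists of equal length, an entry for each row: "gripper": the opening, from -1 (shut) to 1 (fully open), so that 0 is half open; "travel": the shift along the tool's x, y, z in cm, a list of three; "delta_rot": the turn, a rotation vector about the tool's x, y, z in degrees, a list of three. A call has 1 to 12 rows; each row is the pose to reach, as a shift and turn from the pose commanded when the call began, along the tool's axes at that moment; what a row does not reach only later rows make up. A row lasts 1/8 s, in which the tool goes at most 62.5 mm and 10.7 degrees, less where a joint would pass 70% of its speed; a pose out of reach is approached as far as the arm can. A call with a gripper value outside its range is refused whole. The fingers move at their own pace and stop on an object; the grip force is fixed at half the most. Time passes only in rows, so rows that repeat a pose let the fingers close. It gives the time, the measured TCP pose, the force, the opening and the grip force at its end, in the units of the state.
- telemetry.sense(): the state, without advancing time (a new reading comes with each control period).
- snapshot(name): name is "scene" or "top" or "wrist"; returns a dict with "image" (420x560x3 uint8, blue, green, red), "z_map" (420x560 float32, m along the optical axis (not along the pixel's ray), 0 where there is no reading), "fx", "fy", "cx", "cy" (pixels), "eye" and "rotation" of the camera in the world; the wrist camera has in their place "tool_from_camera" (4x4, takes a point from camera to tool coordinates, whose origin is the TCP and whose axes are the flange's). Camera axes: x right, y down, z forward; pixel columns grow to the right and rows downward; lengths in m; the calibration is good to about 2 mm. A picture is of the moment at which its call begins: read the wrist's pose just before it.
- order.hand_in(): hands the job in; it is judged then, once.
The state is a dict: "clock": time; "q": joint angles; "qd": joint speeds; "effort": joint torques, N m; "tool_pos": TCP position; "ee_rot": TCP orientation; "wrist_force": force on the tool from outside, world axes, zero at the start; "wrist_torque": the same for the moment, N m; "opening": finger opening in m; "grip_force": force on a finger pad.
Only numpy, scipy, OpenCV 4.12 (cv2) and the standard library are available. Lean on these libraries where they do the work, as an engineer would, in place of code of your own. Each camera call takes 0.05 s, during which the arm holds its last target. There are 200 camera calls.

### The job

The lidded pot has slipped off the ring of the table-top hob: push it by its side along the glass until it stands centred inside the printed ring. Then lay a fingertip against the knurled edge of the dial and turn it clockwise until it clicks in with its pointer line at the one long mark (simmer), and leave it there. Pot and dial are only pushed: do not lift or tip the pot or take hold of it by its handles or lid knob, do not take the dial between the fingers, and leave the other things where they stand.

Things in the scene. Friction and masses are not known exactly. Their poses are not given: they have to be found in the camera images.
- hob: table-top hob, steel with a black glass top, 310 (its x) x 250 (its y) mm, stays put. Origin: centre of its underside; its -x is the front, with the dial (axis 42 mm behind the front edge, light marks round it) and the ring behind it, both on one flat black glass top, 56 mm above the worktop. Wall cabinets hang from 0.44 m up behind it to the left and to the right of it.
- ring (a point): centre of the light printed ring on the glass, at the level of the glass. The line is 152 mm in outer diameter (14 mm wider than the pot all round). It lies 158 mm behind the dial's axis along the hob's x.
- pot_mid (a point): centre of the pot, on its axis 32 mm above its foot. Loose closed steel pot, 0.5 to 1 kg: plain round side wall 124 mm in diameter from 7 to 63 mm above the foot, lid edge 127 mm; the fixed lid's black knob ends 104 mm above the foot. At the start it stands 26 to 52 mm off the ring's centre, towards the hob's front (within 50 degrees of the hob's -x).
- dial_axis (a point): point on the dial's upright axis, half-way up the dial (9 mm above the hob's flat top). The dial is a round aluminium knob, 56 mm in diameter over the fine upright knurling ribs of its rim, 18 mm tall; the ribs run from 2 to 16 mm above the hob's top. A black pointer line on its top face runs out to the rim.
- dial (a joint): angle of the dial, clockwise from above positive. Seven detents 0.698 rad (40 degrees) apart: 0 off (small circle), 0.698 short mark, 1.396 long thick mark (simmer), then short marks up to 4.19. It leaves a detent at about 0.05 N m (2 N at the rim); past half-way it snaps on, short of it it springs back. It starts at off or at the first short mark, one or two clicks before the long mark.
- salt: salt shaker, 44 mm in diameter, 90 mm tall; origin: centre of its underside; leave alone
- spice: spice jar, 45 mm in diameter, 106 mm tall; origin: centre of its underside; leave alone
- mug: brown mug, 92 mm in diameter, 95 mm tall, with a handle; origin: centre of its underside; leave alone
- spoon: teaspoon lying flat, 137 mm long; origin: centre of its underside; leave alone
- pot: the same pot; origin: centre of its foot. Two wire loop handles, 36 mm wide, 47 to 57 mm above the foot, stick out to 85 mm from the axis along its +y and -y (at the start about to the left and right).
- handle_left (a point): middle of the pot's wire loop handle on its +y side, 82 mm from the axis and 54 mm above the foot; wire 6 mm thick
- handle_right (a point): middle of the pot's wire loop handle on its -y side, 82 mm from the axis and 54 mm above the foot; wire 6 mm thick

How it is judged:
On the way, in this order (a step that is already met when the one before it is completed fails the run):
1. the pot stands centred on the ring (within 12 mm) and is at rest (horizontal distance between pot_mid and ring below 0.012 m and linear speed of pot below 0.02 m/s), for 0.2 s.
2. the dial has clicked in at the long mark (1.396 rad, within 0.14) (value of joint dial between 1.2562 and 1.5362 rad and velocity of joint dial between -0.3 and 0.3 rad/s), for 0.2 s.
At the end, for the whole second after the job is handed in: The pot stands upright and at rest on the glass, its axis within 12 mm of the ring's centre; the dial rests in the detent of the long mark (1.396 rad, within 0.14) (horizontal distance between pot_mid and ring below 0.012 m and value of joint dial between 1.2562 and 1.5362 rad and angle between pot_mid's own z axis and vertical below 0.05 rad and linear speed of pot below 0.01 m/s and z of pot_mid in the frame of hob between 0.084 and 0.092 m); the robot touches nothing.
It fails at once if the pot is lifted (more than 10 mm off the glass) (z of pot_mid in the frame of hob above 0.098 m).
It fails at once if the pot is tipped (more than about 9 degrees) (angle between pot_mid's own z axis and vertical above 0.15 rad).
It fails at once if the pot is taken hold of by the knob of its lid or by a handle (contact force between the fingers and pot above 0.5 N and (horizontal distance between the grasp point and pot_mid below 0.025 m or distance between the grasp point and handle_left below 0.012 m or distance between the grasp point and handle_right below 0.012 m)).
It fails at once if the dial is taken between the fingers (horizontal distance between the grasp point and dial_axis below 0.012 m and contact force between the fingers and hob above 0.5 N).
It fails at once if the salt shaker, spice jar, mug or teaspoon is moved by more than 20 mm (distance of any of salt, spice, mug, spoon from where it was at the start of the episode above 0.02 m).
It also fails if it takes over 61 s, if anything falls off the work surface, if the arm or the gripper's body presses on something with over 40 N, if the wrist force passes 120 N, or if a joint passes its speed limit or range.

## Working session

There is one attempt and no reset: what is moved stays moved. The work goes in short steps, Python scripts to look and compute and a tool call to move; the robot and the scene stay as the last step left them, time stands still between calls to the robot, and variables do not carry over. Pictures are saved under pics/ and viewed, at most 10 in all, crops included, and the job is handed in when it is done.

Besides the shell and the picture viewer there is one more tool, called after ">>>" by a JSON object that holds its "name" and its "arguments", one argument or row to a line. jog_arm: Moves the arm, as the interface text tells. Its arguments: {"type":"object","properties":{"gripper":{"type":"array"},"travel":{"type":"array"},"delta_rot":{"type":"array"}},"required":["gripper","travel","delta_rot"]}

```bash
mkdir -p pics
cat > h.py <<'E'
import numpy as np,cv2
from cell import telemetry,snapshot,order
def snap(n,f=None):
    s=snapshot(n)
    if f: cv2.imwrite('pics/'+f,s['image'])
    return s
def ray(s,u,v,z):
    d=np.array(s['rotation'])@np.array([(u-s['cx'])/s['fx'],(v-s['cy'])/s['fy'],1.])
    e=np.array(s['eye']);return e+d*(z-e[2])/d[2]
def proj(s,p):
    c=np.array(s['rotation']).T@(np.array(p)-np.array(s['eye']))
    return np.array([s['fx']*c[0]/c[2]+s['cx'],s['fy']*c[1]/c[2]+s['cy']])
E
python3 - <<'E'
from h import *
t=telemetry.sense();print(t)
for n in('top','scene'):
    s=snap(n,n+'0.png');print(n,s['eye'],s['rotation'],s['fx'],s['cx'],s['cy'])
E
```

```text
{'clock': 0.0, 'q': array([ 1.16092015e+00,  3.59499217e-01,  1.51140763e+00, -1.79959359e-05,
        1.27249369e+00, -1.15114977e-01]), 'qd': array([-2.17069680e-04,  9.17350424e-05, -1.26978700e-03,  1.18835643e-03,
        9.03019726e-04,  1.06154871e-04]), 'effort': array([ 2.81785642e-04, -5.15380096e+01, -2.70720112e+01,  6.75222510e-02,
        3.52363300e-02, -1.19708284e-04]), 'tool_pos': array([0.17405722, 0.5734905 , 0.22182247]), 'ee_rot': array([-3.13979476e+00, -1.90577598e-04,  2.84683659e+00]), 'wrist_force': array([ 0.83073273,  0.63774132, -0.15164074]), 'wrist_torque': array([ 0.02226061, -0.01116889,  0.01823623]), 'grip_force': 0.0, 'opening': 0.08766783198480603}
top [0.51889488 0.02280934 0.93746081] [-3.09615332  0.04208673 -1.58028785] 380.28294959222177 276.10706526443147 210.96902681456072
scene [ 0.11656031 -0.58397059  0.87376238] [-2.34808578  0.01957992 -0.65477057] 420.15396348319314 278.752384574365 210.6295638925817
```

View pics/top0.png

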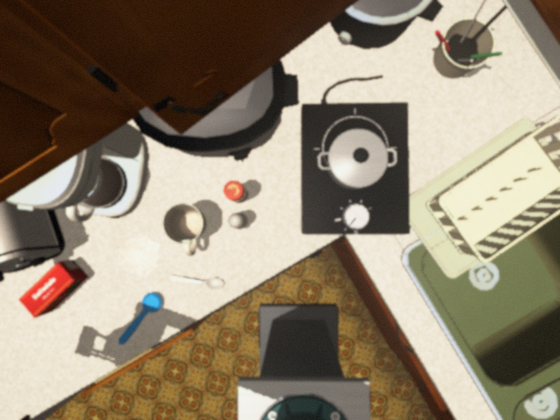

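View pics/scene0.png

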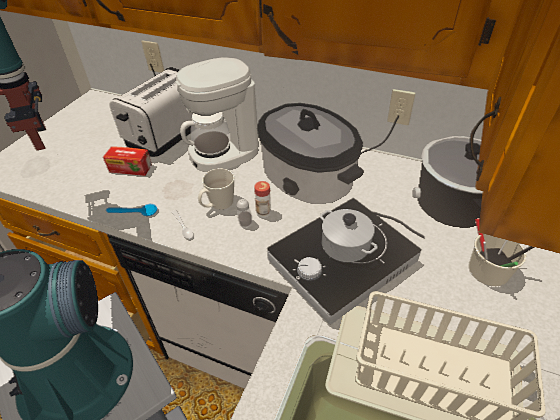

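The top view shows the hob at px (302–408, 103–233), the pot at about (358,155), the dial at (356,216) and the ring arc behind the pot near (357,116). The hob is roughly aligned with world x. Next I'll measure these.

```bash
cat >> h.py <<'E'
from scipy.spatial.transform import Rotation as Ro
_s=snapshot
def snapshot(n):
    s=dict(_s(n))
    if 'rotation' in s and np.size(s['rotation'])==3: s['rotation']=Ro.from_euler('xyz',s['rotation']).as_matrix()
    return s
E
python3 - <<'E'
from h import *
s=snap('top');im=s['image'];g=im.max(2)
m=((g<60)*255).astype(np.uint8);m[:95]=0;m[242:]=0;m[:,:296]=0;m[:,416:]=0
m=cv2.morphologyEx(m,cv2.MORPH_OPEN,np.ones((5,5)))
c=max(cv2.findContours(m,0,2)[0],key=cv2.contourArea)
r=cv2.minAreaRect(c);print(r)
b=cv2.boxPoints(r);W=np.array([ray(s,*p,.056) for p in b]);print(W.round(3),W.mean(0),np.linalg.norm(np.diff(W,axis=0),axis=1))
z=s['z_map']
# heights
v,u=np.mgrid[0:420,0:560]
d=np.stack([(u-s['cx'])/s['fx'],(v-s['cy'])/s['fy'],np.ones_like(u)],-1)*z[...,None]
P=d@s['rotation'].T+s['eye']
np.save('P.npy',P)
roi=np.zeros_like(m,bool);roi[95:242,296:416]=1
for nm,lo,hi in(('glass',.04,.064),('dial',.068,.08),('lid',.122,.135),('knob',.15,.17)):
    k=roi&(P[...,2]>lo)&(P[...,2]<hi)
    q=P[k];print(nm,k.sum(),q.mean(0).round(4),np.median(q[:,2]),q[:,:2].min(0),q[:,:2].max(0))
cr=cv2.resize(im[95:242,296:416],None,fx=4,fy=4,interpolation=cv2.INTER_CUBIC);cv2.imwrite('pics/c1.png',cr)
E
```

```text
((355.0, 168.0), (125.99998474121094, 103.99998474121094), 90.0)
[[ 0.807 -0.006  0.056]
 [ 0.802 -0.246  0.056]
 [ 0.51  -0.239  0.056]
 [ 0.512 -0.002  0.056]] [ 0.65791878 -0.12344247  0.056     ] [0.24059227 0.29171935 0.23701592]
glass 10609 [ 0.6561 -0.1228  0.0558] 0.055876212342050535 [ 0.50553483 -0.25022614] [8.12907713e-01 2.43268368e-04]
dial 500 [ 0.552  -0.1205  0.0734] 0.0734180343862425 [ 0.52028096 -0.1510197 ] [ 0.6837288  -0.05850185]
lid 2439 [ 0.6696 -0.1172  0.1288] 0.12878341447509467 [ 0.60737934 -0.18125265] [0.80726314 0.01141332]
knob 189 [ 0.6689 -0.1191  0.1587] 0.15889432222719946 [ 0.65376175 -0.13459589] [ 0.68438303 -0.10385076]
```

View pics/c1.png

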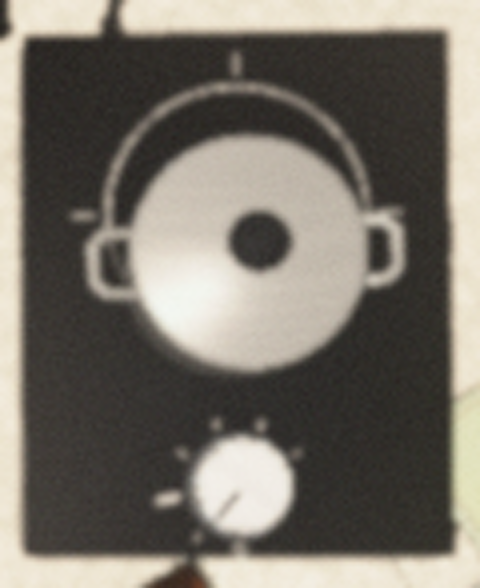

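The crop shows the pointer at the first short mark (lower left, px 218,520). The long mark is next clockwise (168,498), so one click is needed. The ring arc is clear behind the pot, with ticks at (236,63), (82,215) and (397,210).

Run:
```python
from h import *
from scipy.optimize import least_squares
s=snap('top');im=s['image'];g=im.min(2).astype(float);P=np.load('P.npy')
R=lambda u,v,z:np.array([ray(s,a,b,z)[:2] for a,b in zip(u,v)])
def circ(Q,r=None):
    f=lambda p:np.hypot(Q[:,0]-p[0],Q[:,1]-p[1])-(r or p[2])
    o=least_squares(f,[*Q.mean(0),.06],loss='soft_l1',f_scale=.002);return o.x.round(4),np.std(o.fun).round(4)
# hob edges: back/front/left/right subpixel by threshold crossing
M=(im.max(2)<85)
pts=[]
def line(pp): return cv2.fitLine(np.float32(pp),cv2.DIST_HUBER,0,.01,.01).ravel()
for nm,it in (('left',[(v,) for v in range(115,225,4)]),('right',[(v,) for v in range(115,190,4)])):
    pp=[]
    for (v,) in it:
        row=im.max(2)[v].astype(float); rng=range(310,290,-1) if nm=='left' else range(400,420)
        for u in rng:
            if row[u]>110:pp.append(ray(s,u,v,.056)[:2]);break
    l=line(pp);print(nm,l.round(4),'yaw',np.degrees(np.arctan(l[1]/l[0])))
# ring: annulus search radially outside pot from approx ring centre
c0=np.array([.7055,-.123]);Q=[]
for a in np.radians(np.arange(-75,76,3)):
    rr=np.arange(.066,.082,.0005);val=[]
    for r in rr:
        u,v=proj(s,[c0[0]+r*np.cos(a),c0[1]+r*np.sin(a),.056])
        val.append(cv2.getRectSubPix(np.float32(g),(1,1),(u,v))[0,0])
    val=np.array(val)
    if val.max()-np.median(val)>25: 
        r=rr[val.argmax()];Q.append(c0+r*np.array([np.cos(a),np.sin(a)]))
Q=np.array(Q);print('ring',len(Q),circ(Q),circ(Q,.075))
# lid edge & knob & dial
roi=np.zeros(g.shape,bool);roi[95:205,330:390]=1
k=((P[...,2]>.112)&(P[...,2]<.17)&roi).astype(np.uint8)
c=max(cv2.findContours(k,0,1)[0],key=cv2.contourArea)[:,0];print('lid',circ(R(c[:,0],c[:,1],.119)))
k=((P[...,2]>.15)&roi).astype(np.uint8)
c=max(cv2.findContours(k,0,1)[0],key=cv2.contourArea)[:,0];print('knob',circ(R(c[:,0],c[:,1],.155)))
k=np.zeros(g.shape,np.uint8);k[200:232,338:374]=(g[200:232,338:374]>110);k=cv2.morphologyEx(k,cv2.MORPH_OPEN,np.ones((5,5)))
c=max(cv2.findContours(k,0,1)[0],key=cv2.contourArea)[:,0];print('dial',circ(R(c[:,0],c[:,1],.074)))
for h,(u,v) in {'handL':(296+98/4,95+262/4),'handR':(296+394/4,95+248/4)}.items():print(h,ray(s,u,v,.110).round(4))
for n,(lo,hi,box) in {'spice':(.06,.13,(170,210,215,255)),'mug':(.05,.13,(195,255,155,212))}.items():
    b=np.zeros(g.shape,bool);b[box[0]:box[1],box[2]:box[3]]=1
    q=P[b&(P[...,2]>lo)];print(n,q.mean(0).round(3),q.min(0).round(3))
```

```text
left [ 9.999e-01 -1.250e-02  6.568e-01  6.000e-04] yaw -0.71386933
right [ 1.      0.0034  0.6888 -0.2459] yaw 0.1935189
ring 51 (array([ 0.7037, -0.1246,  0.0746]), np.float64(0.0004)) (array([ 0.7032, -0.1246,  0.06  ]), np.float64(0.0004))
lid (array([ 0.6705, -0.1206,  0.0624]), np.float64(0.0008))
knob (array([ 0.6697, -0.1197,  0.0151]), np.float64(0.0006))
dial (array([ 0.545 , -0.1219,  0.028 ]), np.float64(0.0006))
handL [ 0.666  -0.0407  0.11  ]
handR [ 0.6709 -0.2004  0.11  ]
spice [0.603 0.147 0.118] [0.519 0.023 0.061]
mug [0.528 0.276 0.088] [0.461 0.023 0.05 ]
```

```bash
cat >> h.py <<'E'
def plan(p,yaw,n=1):
    t=telemetry.sense();A=Ro.from_euler('xyz',t['ee_rot']);B=Ro.from_euler('xyz',[np.pi,0,np.radians(yaw)])
    tr=A.inv().apply(np.array(p)-t['tool_pos'])*100;rv=(A.inv()*B).as_rotvec(degrees=True)
    print('travel cm',tr.round(2),'rot',rv.round(2),'| F',np.round(t['wrist_force'],2),'clk',t['clock'],t['tool_pos'].round(4))
E
python3 -c "
from h import *
plan((.572,-.107,.215),172.3)"
```

```text
travel cm [-57.84 -53.58   0.77] rot [-0.06 -0.01 -9.19] | F [ 0.48 -0.05  0.39] clk 0.2 [0.1742 0.5737 0.2221]
```

>>> {"name": "jog_arm", "arguments": {
  "gripper": [0,0,0,0,0,0,0,0,0,0,0,0],
  "travel": [
    [-4,-3.7,0],
    [-8,-7.4,0],
    [-13,-12,0],
    [-18,-16.7,0],
    [-23,-21.3,0],
    [-28,-26,0],
    [-33,-30.6,0.7],
    [-38,-35.2,0.7],
    [-43,-39.8,0.7],
    [-48,-44.5,0.7],
    [-52,-48.2,0.7],
    [-55,-51,0.7]
  ],
  "delta_rot": [
    [0,0,-1],
    [0,0,-2],
    [0,0,-3],
    [0,0,-4],
    [0,0,-5],
    [0,0,-6],
    [0,0,-7],
    [0,0,-8],
    [0,0,-9],
    [0,0,-9.2],
    [0,0,-9.2],
    [0,0,-9.2]
  ]
}}

```text
clock: 1.7
tool_pos: [0.5449, -0.0616, 0.2157]
ee_rot: [3.141, 0.0, 3.007]
wrist_force: [1.3, 0.4, 0.0]
opening: 0.0441
grip_force: 0.0
```

```bash
python3 -c "
from h import *
plan((.572,-.107,.215),172.3)"
```

```text
travel cm [-3.29 -4.13  0.06] rot [ 0.01  0.01 -0.02] | F [1.32 0.42 0.04] clk 1.7 [ 0.5449 -0.0616  0.2157]
```

>>> {"name": "jog_arm", "arguments": {
  "gripper": [0,0,0,0],
  "travel": [
    [-1.5,-1.3,0],
    [-2.85,-2.6,0],
    [-2.85,-2.6,0],
    [-2.85,-2.6,0]
  ],
  "delta_rot": [
    [0,0,0],
    [0,0,0],
    [0,0,0],
    [0,0,0]
  ]
}}

```text
clock: 2.2
tool_pos: [0.5682, -0.0878, 0.2156]
ee_rot: [3.141, -0.001, 3.009]
wrist_force: [-0.6, -0.6, 0.1]
opening: 0.0441
grip_force: 0.0
```

```bash
python3 -c "
from h import *
plan((.574,-.107,.09),172.3)
s=snapshot('wrist');cv2.imwrite('pics/w1.png',s['image']);print(s['tool_from_camera'],s['fx'],s['cx'],s['cy'])"
```

```text
travel cm [-0.85 -1.83 12.56] rot [ 0.03 -0.06  0.08] | F [-0.59 -0.59  0.15] clk 2.2 [ 0.5682 -0.0878  0.2156]
[[ 1.24352766e-03 -9.54021190e-01 -2.99736590e-01  8.36645357e-02]
 [ 9.99999082e-01  1.02511661e-03  8.85923037e-04  1.99043196e-04]
 [-5.37924391e-04 -2.99737417e-01  9.54021589e-01 -1.62997984e-01]
 [ 0.00000000e+00  0.00000000e+00  0.00000000e+00  1.00000000e+00]] 296.2244843193351 277.8947995769332 210.37399484128338
```

View pics/w1.png

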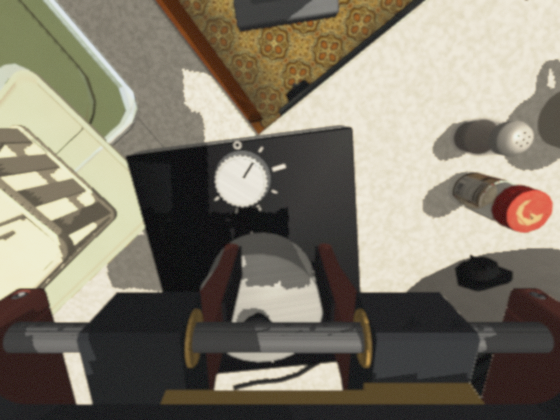

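The wrist view confirms the dial at (242,180), the off circle at (237,146), the pointer towards the first short mark, and the long mark at (279,168). The fingers stand in front of the pot.

>>> {"name": "jog_arm", "arguments": {
  "gripper": [0,0,0,0,0,0,0],
  "travel": [
    [-0.8,-1.8,0],
    [-0.8,-1.8,3],
    [-0.8,-1.8,7],
    [-0.8,-1.8,11],
    [-0.8,-1.8,12.5],
    [-0.8,-1.8,12.5],
    [-0.8,-1.8,12.5]
  ],
  "delta_rot": [
    [0,0,0],
    [0,0,0],
    [0,0,0],
    [0,0,0],
    [0,0,0],
    [0,0,0],
    [0,0,0]
  ]
}}

```text
clock: 3.12
tool_pos: [0.5758, -0.1086, 0.0922]
ee_rot: [-3.141, 0.003, 3.007]
wrist_force: [0.2, -0.3, 0.7]
opening: 0.0438
grip_force: 0.0
```

```bash
python3 -c "
from h import *
plan((.603,-.111,.09),172.3);plan((.628,-.1145,.09),172.3)"
```

```text
travel cm [-2.73  0.13  0.22] rot [-0.03  0.14  0.01] | F [ 0.24 -0.32  0.66] clk 3.125 [ 0.5758 -0.1086  0.0922]
travel cm [-5.25  0.12  0.23] rot [-0.03  0.14  0.01] | F [ 0.24 -0.32  0.66] clk 3.125 [ 0.5758 -0.1086  0.0922]
```

>>> {"name": "jog_arm", "arguments": {
  "gripper": [0,0,0,0,0,0,0,0,0,0,0,0],
  "travel": [
    [-1,0.1,0.2],
    [-2,0.1,0.2],
    [-2.5,0.1,0.2],
    [-2.8,0.1,0.2],
    [-3.2,0.1,0.2],
    [-3.6,0.1,0.2],
    [-4,0.1,0.2],
    [-4.4,0.1,0.2],
    [-4.8,0.1,0.2],
    [-5.1,0.1,0.2],
    [-5.3,0.1,0.2],
    [-5.3,0.1,0.2]
  ],
  "delta_rot": [
    [0,0,0],
    [0,0,0],
    [0,0,0],
    [0,0,0],
    [0,0,0],
    [0,0,0],
    [0,0,0],
    [0,0,0],
    [0,0,0],
    [0,0,0],
    [0,0,0],
    [0,0,0]
  ]
}}

```text
clock: 4.62
tool_pos: [0.6248, -0.1136, 0.0883]
ee_rot: [3.141, -0.005, 3.008]
wrist_force: [-6.8, 0.7, 4.1]
opening: 0.044
grip_force: 3.5
```

Run:
```python
from h import *
plan((.636,-.1155,.09),172.3)
s=snap('top','t2.png');v,u=np.mgrid[0:420,0:560]
d=np.stack([(u-s['cx'])/s['fx'],(v-s['cy'])/s['fy'],np.ones_like(u)],-1)*s['z_map'][...,None]
P=d@s['rotation'].T+s['eye']
roi=np.zeros(u.shape,bool);roi[95:242,296:416]=1
k=roi&(P[...,2]>.115)&(P[...,2]<.128)&(P[...,0]>.66)
q=P[k];print(k.sum(),q.min(0),q.max(0))
cv2.imwrite('pics/c2.png',cv2.resize(s['image'][95:242,280:430],None,fx=4,fy=4,interpolation=cv2.INTER_CUBIC))
```

```text
travel cm [-1.13 -0.04 -0.17] rot [ 0.02 -0.3   0.03] | F [-6.79  0.68  4.14] clk 4.625 [ 0.6248 -0.1136  0.0883]
260 [ 0.66186745 -0.10595457  0.11642813] [0.79958635 0.01137895 0.12797654]
```

View pics/c2.png

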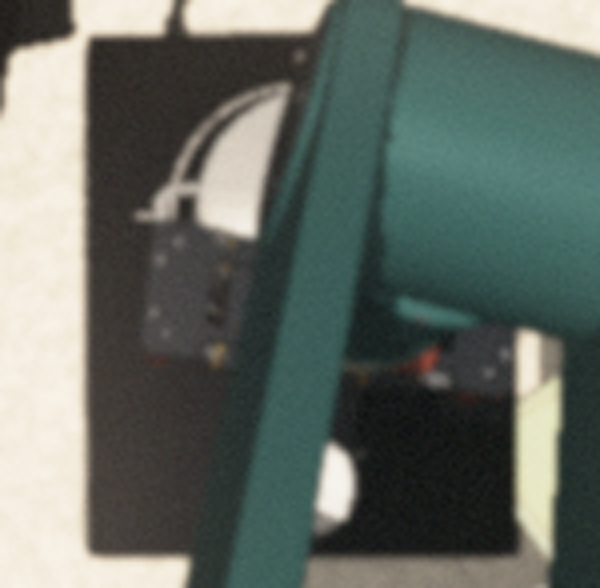

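The arm hides most of the pot, but its lid edge has moved up near the ring's inner side (crop 200–290, 85–240). I'll push the rest.

>>> {"name": "jog_arm", "arguments": {
  "gripper": [0,0,0,0,0,0],
  "travel": [
    [-0.3,0,0],
    [-0.6,0,0],
    [-0.9,0,0],
    [-1.1,0,0],
    [-1.1,0,0],
    [-1.1,0,0]
  ],
  "delta_rot": [
    [0,0,0],
    [0,0,0],
    [0,0,0],
    [0,0,0],
    [0,0,0],
    [0,0,0]
  ]
}}

```text
clock: 5.42
tool_pos: [0.6357, -0.1151, 0.0883]
ee_rot: [3.141, -0.005, 3.008]
wrist_force: [-6.4, 0.6, 4.3]
opening: 0.044
grip_force: 3.4
```

>>> {"name": "jog_arm", "arguments": {
  "gripper": [0,0,0,0,0,0,0,0,0,0],
  "travel": [
    [1.5,0,0],
    [4,0,0],
    [5.5,0,0],
    [5.5,0,-4],
    [5.5,0,-8],
    [8,6,-12],
    [8,12,-12],
    [8,18,-12],
    [8,22,-12],
    [8,22,-12]
  ],
  "delta_rot": [
    [0,0,0],
    [0,0,0],
    [0,0,0],
    [0,0,0],
    [0,0,0],
    [0,0,0],
    [0,0,0],
    [0,0,0],
    [0,0,0],
    [0,0,0]
  ]
}}

```text
clock: 6.68
tool_pos: [0.5883, 0.1162, 0.2088]
ee_rot: [3.141, 0.001, 3.011]
wrist_force: [0.2, -0.5, 0.5]
opening: 0.0439
grip_force: 0.0
```

```bash
cat > m.py <<'E'
from h import *
from scipy.optimize import least_squares
s=snap('top');v,u=np.mgrid[0:420,0:560]
d=np.stack([(u-s['cx'])/s['fx'],(v-s['cy'])/s['fy'],np.ones_like(u)],-1)*s['z_map'][...,None]
P=d@s['rotation'].T+s['eye']
def circ(Q,r0):
    o=least_squares(lambda p:np.hypot(Q[:,0]-p[0],Q[:,1]-p[1])-p[2],[*Q.mean(0),r0],loss='soft_l1',f_scale=.002);return o.x.round(4),np.std(o.fun).round(4)
for n,lo,zc,hi in(('lid',.112,.119,.17),('knob',.15,.155,.17)):
    k=((P[...,2]>lo)&(P[...,2]<hi)&(np.hypot(P[...,0]-.70,P[...,1]+.124)<.08)).astype(np.uint8)
    c=max(cv2.findContours(k,0,1)[0],key=cv2.contourArea)[:,0]
    print(n,circ(np.array([ray(s,a,b,zc)[:2] for a,b in c]),.06))
cv2.imwrite('pics/m%d.png'%(telemetry.sense()['clock']*100),cv2.resize(s['image'][95:242,280:430],None,fx=4,fy=4,interpolation=cv2.INTER_CUBIC))
t=telemetry.sense();print(t['tool_pos'],t['clock'])
E
python3 m.py; ls pics
```

```text
lid (array([ 0.7066, -0.1246,  0.0626]), np.float64(0.0006))
knob (array([ 0.7057, -0.1239,  0.0151]), np.float64(0.0005))
[0.58808652 0.11429565 0.2086569 ] 6.725
c1.png
c2.png
m672.png
scene0.png
t2.png
top0.png
w1.png
```

The pot is about 3 mm from the ring's centre. Next is the dial: closed fingers in front of it, pressing +x and sliding +y, which turns it clockwise.

```bash
python3 -c "
from h import *
plan((.488,-.132,.16),180);plan((.488,-.132,.063),180)"
```

```text
travel cm [  6.7  -25.73   4.87] rot [-0.02  0.02 -7.52] | F [ 0.14 -0.14  0.62] clk 6.725 [0.5881 0.1143 0.2087]
travel cm [  6.7  -25.72  14.57] rot [-0.02  0.02 -7.52] | F [ 0.14 -0.14  0.62] clk 6.725 [0.5881 0.1143 0.2087]
```

>>> {"name": "jog_arm", "arguments": {
  "gripper": [-1,-1,-1,-1,-1,-1,-1,-1,-1,-1,-1],
  "travel": [
    [2,-4,0],
    [4,-8,0],
    [6.7,-13,0],
    [6.7,-18,0],
    [6.7,-22,0],
    [6.7,-25.7,0],
    [6.7,-25.7,3],
    [6.7,-25.7,6],
    [6.7,-25.7,9],
    [6.7,-25.7,9],
    [6.7,-25.7,9]
  ],
  "delta_rot": [
    [0,0,-1],
    [0,0,-3],
    [0,0,-5],
    [0,0,-7.5],
    [0,0,-7.5],
    [0,0,-7.5],
    [0,0,-7.5],
    [0,0,-7.5],
    [0,0,-7.5],
    [0,0,-7.5],
    [0,0,-7.5]
  ]
}}

```text
clock: 8.1
tool_pos: [0.4876, -0.1336, 0.1195]
ee_rot: [-3.141, 0.001, 3.137]
wrist_force: [0.9, -0.1, 1.3]
opening: 0.0003
grip_force: 0.0
```

```bash
python3 -c "
from h import *
plan((.488,-.132,.063),180)
s=snap('wrist','w2.png')"
```

```text
travel cm [-0.03  0.16  5.65] rot [-0.04  0.04 -0.24] | F [ 0.88 -0.13  1.32] clk 8.1 [ 0.4876 -0.1336  0.1195]
```

View pics/w2.png

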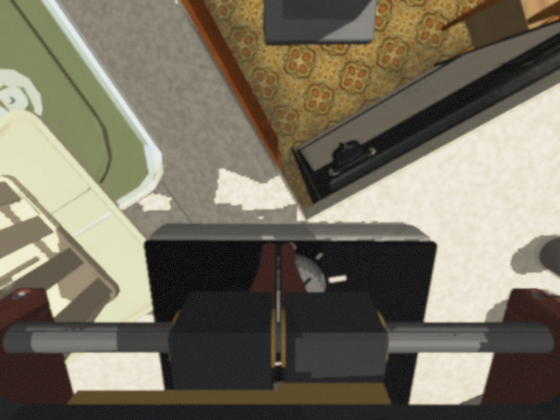

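The closed fingers stand in front of the dial (tips at px 278,243; dial edge at about 310,275; long mark at 337,279). I'll descend and press gently.

>>> {"name": "jog_arm", "arguments": {
  "gripper": [-1,-1,-1,-1,-1,-1,-1,-1,-1],
  "travel": [
    [0,0.2,2],
    [0,0.2,4],
    [0,0.2,5.6],
    [0,0.2,5.6],
    [-0.6,0.2,5.6],
    [-1.2,0.2,5.6],
    [-1.6,0.2,5.6],
    [-2,0.2,5.6],
    [-2,0.2,5.6]
  ],
  "delta_rot": [
    [0,0,0],
    [0,0,0],
    [0,0,0],
    [0,0,0],
    [0,0,0],
    [0,0,0],
    [0,0,0],
    [0,0,0],
    [0,0,0]
  ]
}}

```text
clock: 9.28
tool_pos: [0.5052, -0.1304, 0.0624]
ee_rot: [3.141, -0.005, 3.139]
wrist_force: [-5.8, -0.0, 3.6]
opening: 0.0001
grip_force: 2.7
```

```bash
python3 -c "
from h import *
plan((.508,-.132,.063),180)"
```

```text
travel cm [-0.28 -0.16 -0.06] rot [ 0.03 -0.26 -0.15] | F [-5.84 -0.01  3.62] clk 9.275 [ 0.5052 -0.1304  0.0624]
```

>>> {"name": "jog_arm", "arguments": {
  "gripper": [-1,-1,-1,-1,-1,-1,-1,-1],
  "travel": [
    [-0.25,0,0],
    [-0.25,0.3,0],
    [-0.25,0.6,0],
    [-0.25,0.9,0],
    [-0.25,1.2,0],
    [-0.25,1.5,0],
    [-0.25,1.8,0],
    [-0.25,1.8,0]
  ],
  "delta_rot": [
    [0,0,0],
    [0,0,0],
    [0,0,0],
    [0,0,0],
    [0,0,0],
    [0,0,0],
    [0,0,0],
    [0,0,0]
  ]
}}

```text
clock: 10.28
tool_pos: [0.506, -0.1113, 0.062]
ee_rot: [3.139, -0.008, 3.139]
wrist_force: [-7.7, 0.7, 6.1]
opening: 0.0004
grip_force: 3.8
```

```bash
python3 -c "
from h import *
plan((.508,-.132,.063),180)
s=snap('scene');im=s['image'];u,v=proj(s,(.545,-.122,.074)).astype(int);print(u,v)
cv2.imwrite('pics/s3.png',cv2.resize(im[v-40:v+40,u-50:u+50],None,fx=6,fy=6,interpolation=cv2.INTER_CUBIC))"
```

```text
travel cm [-0.2  -2.07 -0.11] rot [ 0.12 -0.43 -0.16] | F [-7.71  0.74  6.07] clk 10.275 [ 0.506  -0.1113  0.062 ]
309 264
```

View pics/s3.png

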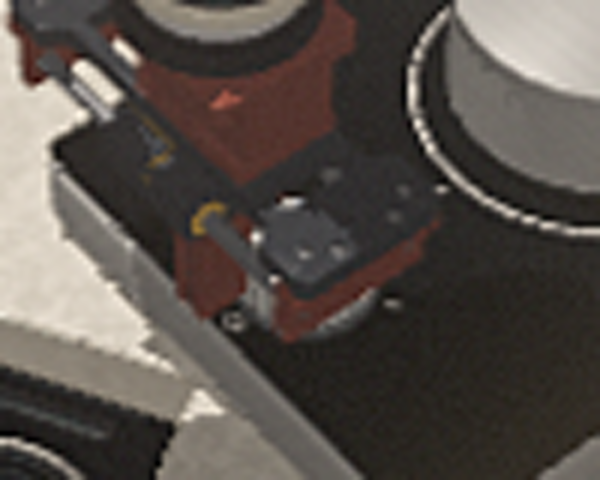

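The dial is hidden by the gripper, but the finger followed 19 mm with a slight pull onward, which fits a snap. I'll retreat and check.

>>> {"name": "jog_arm", "arguments": {
  "gripper": [-1,-1,-1,-1,-1,-1,-1,-1,-1,-1],
  "travel": [
    [1,0,0],
    [2.5,0,0],
    [3,0,-3],
    [3,0,-8],
    [3,5,-12],
    [3,10,-12],
    [3,15,-12],
    [3,20,-12],
    [3,23,-12],
    [3,23,-12]
  ],
  "delta_rot": [
    [0,0,0],
    [0,0,0],
    [0,0,0],
    [0,0,0],
    [0,0,0],
    [0,0,0],
    [0,0,0],
    [0,0,0],
    [0,0,0],
    [0,0,0]
  ]
}}

```text
clock: 11.58
tool_pos: [0.4802, 0.1187, 0.1827]
ee_rot: [3.141, 0.0, 3.141]
wrist_force: [-0.0, 0.1, -0.0]
opening: 0.001
grip_force: 0.0
```

```bash
python3 m.py; ls -t pics|head -1; cp pics/$(ls -t pics|head -1) pics/final.png
```

```text
lid (array([ 0.7066, -0.1246,  0.0626]), np.float64(0.0006))
knob (array([ 0.7057, -0.1238,  0.0151]), np.float64(0.0005))
[0.48025658 0.11746836 0.18262204] 11.625
m1162.png
```

View pics/final.png

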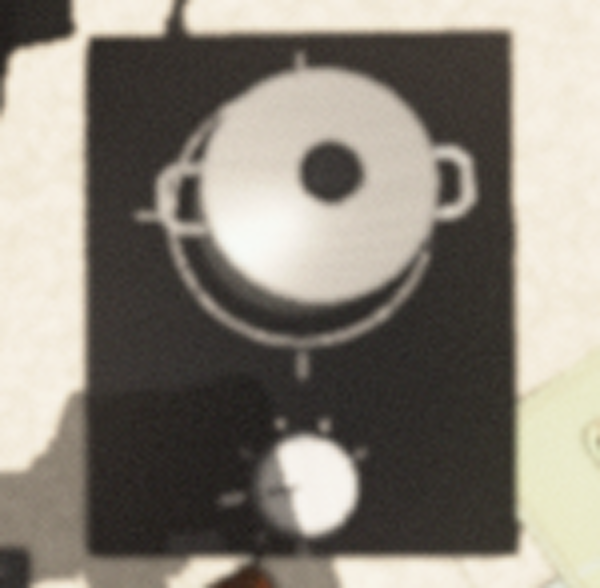

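The pointer line (from 300,488 to 270,492) aims at the long mark (232,498). The pot sits about 3 mm from the ring's centre, with its apparent shift being parallax, and the arm is clear.

```bash
python3 -c "
from cell import order
print(order.hand_in())"
```

```text
the job is handed in; nothing more can be done
None
```

The job is handed in: the pot measured about 3 mm from the ring's centre, the dial's pointer was at the long mark (one click clockwise), and the arm was clear of everything; the hand-in call returned no verdict.

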